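Green spatula into the trolley's utensil cup

TASK

On the lunch trolley, take the green-handled spatula out of the white drying block and stand it, blade down, in the deep steel cup with the blue rim clip, so that it slants with its handle leaning against the blue part of the rim. Lower it until its foot is down on the cup's floor before letting go, and leave the cup standing where it is and the other two spatulas in their slots.

Things in the scene. Friction and masses are not known exactly. Their poses are not given: they have to be found in the camera images.
- green_mid (a point): Slim spatula, 200 mm long, 60 g, green round handle 12 mm thick, up, over a cream blade 28 x 10 x 56 mm, down. Point: its middle, 100 mm above the foot; z to the handle's top. Stands loosely upright in one of three slots, in a row 75 mm apart, of a white block (slot floor 5 mm above the table, block top 65 mm): free once raised 60 mm.
- cup: Loose round steel cup, 0.5 kg, 105 mm tall, outer diameter 84 mm at the rim, 78 mm at the foot, wall 4 mm, inner floor 5 mm above the underside. Origin: centre of the underside; z up; +x points to the middle of the blue side: a blue clip round the outside of the rim, 40 degrees either side of +x, with a blue tab that sticks out 22 mm.
- orange_mid (a point): Slim spatula, 200 mm long, 60 g, orange round handle 12 mm thick, up, over a cream blade 28 x 10 x 56 mm, down. Point: its middle, 100 mm above the foot; z to the handle's top. Stays in its slot in the white block.
- grey_mid (a point): Slim spatula, 200 mm long, 60 g, grey round handle 12 mm thick, up, over a cream blade 28 x 10 x 56 mm, down. Point: its middle, 100 mm above the foot; z to the handle's top. Stays in its slot in the white block.

How it is judged:
By the outcome, as a careful person would: the job done as asked, in the order asked, and still so for the second after the job is handed in, with the robot touching nothing.
It also fails if it takes over 38 s, if anything falls off the work surface, if the arm or the gripper's body presses on something with over 40 N, if the wrist force passes 120 N, or if a joint passes its speed limit or range.

ROBOT

A 6-joint arm with a two-finger parallel gripper is mounted at the origin on the work surface. World frame = base frame: x ahead of the robot, y to its left, z up, the work surface at z = 0. Lengths are in m, angles in rad, forces in N, time in s.
With the tool pointing down it reaches from about 0.425 to 0.95 m from the base axis. Payload 14.7 kg.
Tool frame: the origin (TCP) lies midway between the tips of the shut fingers; the grasp point (between the pads) lies 19 mm behind it; z points along the fingers, x is the direction in which the jaws open and shut, and the axes are right-handed (so a half turn about z gives the same grasp; the last joint's range is limited). The gripper opens to 85 mm and grips with 20 to 120 N. Pads are 22 mm wide; open, the fingers measure 114 mm over their backs; the gripper's body (76 mm by 85 mm) begins 54 mm behind the grasp point. The pads swing forward as they close: fully open they stand 13 mm farther back than shut.
Start: joints at [-1.306, 0.48, 1.596, -0, 1.065, -0.047], TCP at [0.199, -0.619, 0.231] pointing down, gripper open.
Joint ranges: [-2.75, 2.75], [-0.82, 2.05], [0.23, 2.67], [-1.56, 4.7], [0.09, 2.69], [-2.92, 2.92]. Speed limits (rad/s): [1.89, 1.89, 2.39, 3.01, 3.01, 3.01].

INTERFACE

Orientations are given as a 3x3 rotation matrix whose columns are the frame's x, y, z axes.
In Python, from cell import arm, vision, job gives the robot as it stands. The module is installed in compiled form; this text tells all that it offers.
- The arm moves only by the tool send_rows, never from a script. Its argument "targets" is a list of rows, each a list of 7 numbers: the finger opening in cm, from 0 to 8.54, then the shift along the tool's x, y, z in cm, then the turn, a rotation vector about the tool's x, y, z in rad. A call has 1 to 8 rows; each row is the pose to reach, as a shift and turn from the pose measured when the call began, along the tool's axes at that moment; what a row does not reach only later rows make up. A row lasts 1/8 s, in which the tool goes at most 62.5 mm and 10.7 degrees, less where a joint would pass 70% of its speed; a pose out of reach is approached as far as the arm can. A call with a gripper value outside its range is refused whole. The fingers move at their own pace and stop on an object; "squeeze" is the grip in N (left out, the last holds). Time passes only in rows, so rows that repeat a pose let the fingers close. It gives the time, the measured TCP pose, the force and the opening at its end, in the units of the state.
- arm.get_state(): the state, without advancing time (a new reading comes with each control period).
- vision.read_camera(name): name is "scene" or "top" or "wrist"; returns a dict with "image" (420x560x3 uint8, red, green, blue), "mtx" (3x3 intrinsics, pixels), "T" (4x4, takes a point from camera to world coordinates); the wrist camera has in their place "mount" (4x4, takes a point from camera to tool coordinates, whose origin is the TCP and whose axes are the tool frame's). Camera axes: x right, y up, looking along -z (the intrinsics and any distortion apply to the point x, -y, -z); pixel columns grow to the right and rows downward; lengths in m; the calibration is good to about 2 mm. A picture is of the moment at which its call begins: read the wrist's pose just before it. There is no depth.
- job.finish_job(): hands the job in, once; it reports no verdict.
The state is a dict: "t": time; "joint_positions": joint angles; "qvel": joint speeds; "tau": joint torques, N m; "eef_pos": TCP position; "ee_rot": TCP orientation; "ft_force": force on the tool from outside, world axes, zero at the start; "torque": the same for the moment, N m; "grip_width": finger opening in m.
Only numpy, scipy, OpenCV 4.12 (cv2) and the standard library are available. Lean on these libraries where they do the work, as an engineer would, in place of code of your own. Each camera call takes 0.05 s, during which the arm holds its last target.

## Working session

There is one attempt and no reset: what is moved stays moved. The work goes in short steps, Python scripts to look and compute and a tool call to move; the robot and the scene stay as the last step left them, time stands still between calls to the robot, and variables do not carry over. Pictures are saved under pics/ and viewed, and the job is handed in when it is done.

Besides the shell and the picture viewer there is one more tool, called after "Emit:" as a command line: name --pt "numbers of a row" for each row, then --argument value for the rest. send_rows: Moves the arm, as the interface text tells. Its arguments: {"type":"object","properties":{"targets":{"type":"array","items":{"type":"array","items":{"type":"number"}}},"squeeze":{"type":"number"}},"required":["targets"]}

```bash
mkdir -p pics; python3 - <<'E'
from cell import arm, vision, job
import cv2,numpy as np
s=arm.get_state(); print({k:np.round(v,3).tolist() for k,v in s.items()})
for n in ["scene","top","wrist"]:
    c=vision.read_camera(n); cv2.imwrite(f"pics/{n}0.png",c["image"][:,:,::-1])
    np.save(f"{n}0.npy",c["image"])
    print(n,{k:np.round(v,4).tolist() for k,v in c.items() if k!="image"})
E
```

```text
{'t': 0.0, 'joint_positions': [-1.306, 0.481, 1.597, 0.0, 1.065, -0.047], 'qvel': [0.001, 0.0, -0.001, -0.0, 0.001, 0.001], 'tau': [0.002, -95.064, -43.018, 0.0, 0.012, -0.0], 'eef_pos': [0.199, -0.618, 0.231], 'ee_rot': [[0.307, -0.952, -0.0], [-0.952, -0.307, 0.001], [-0.001, -0.0, -1.0]], 'ft_force': [-0.067, 0.051, 0.398], 'torque': [-0.056, -0.002, -0.034], 'grip_width': 0.086}
scene {'mtx': [[426.5326, 0.0, 275.9408], [0.0, 426.5326, 202.2578], [0.0, 0.0, 1.0]], 'T': [[-0.8288, -0.477, 0.2926, 0.7871], [0.5596, -0.7093, 0.4286, 0.2904], [0.0031, 0.519, 0.8548, 0.7609], [0.0, 0.0, 0.0, 1.0]]}
top {'mtx': [[413.4018, 0.0, 274.7645], [0.0, 413.4018, 220.0614], [0.0, 0.0, 1.0]], 'T': [[-0.0239, 0.9996, -0.0148, 0.5285], [-0.9997, -0.0238, 0.0084, -0.0312], [0.0081, 0.015, 0.9999, 0.8797], [0.0, 0.0, 0.0, 1.0]]}
wrist {'mtx': [[337.4121, 0.0, 282.8729], [0.0, 337.4121, 210.6514], [0.0, 0.0, 1.0]], 'mount': [[1.0, -0.0001, 0.0005, -0.0], [0.0001, -0.9581, -0.2865, -0.0739], [0.0005, 0.2865, -0.9581, -0.143], [0.0, 0.0, 0.0, 1.0]]}
```

View pics/scene0.png

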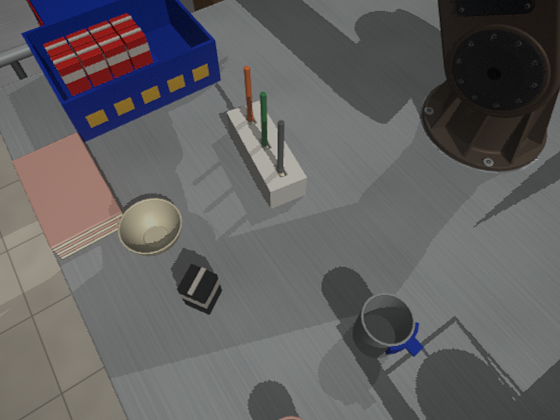

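View pics/top0.png

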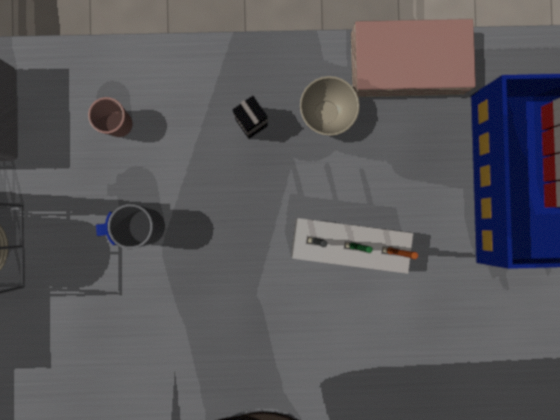

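View pics/wrist0.png

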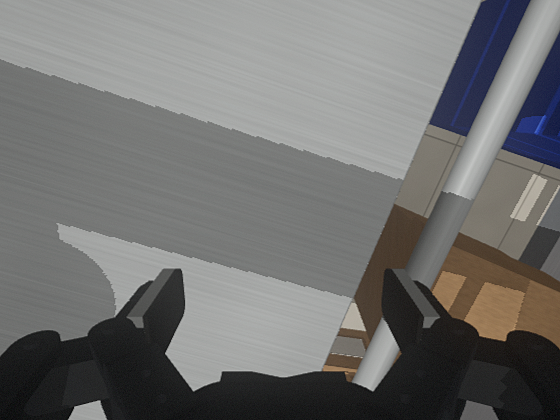

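The scene view shows the block at about (265,155), with orange (250,90), green (264,118) and grey (281,145). The cup is at (387,320) with its blue tab at about (412,345). In the top view the cup is at (130,227) and the tab at (101,229). There is a wire structure at the left edge.

```bash
cat > h.py <<'E'
import numpy as np,cv2
def uv(c,P):
    T=c["T"];p=(np.asarray(P)-T[:3,3])@T[:3,:3]; q=np.array([p[0],-p[1],-p[2]]); q=c["mtx"]@(q/q[2]); return q[:2]
def ray(c,u,T=None):
    T=c["T"] if T is None else T
    d=np.linalg.inv(c["mtx"])@[u[0],u[1],1]; d=T[:3,:3]@[d[0],-d[1],-d[2]]
    return T[:3,3],d/np.linalg.norm(d)
def onz(c,u,z,T=None):
    o,d=ray(c,u,T); return o+d*(z-o[2])/d[2]
def tri(a,b):
    (o1,d1),(o2,d2)=a,b
    t=np.linalg.lstsq(np.c_[d1,-d2],o2-o1,rcond=None)[0]
    p,q=o1+d1*t[0],o2+d2*t[1]; return (p+q)/2,np.linalg.norm(p-q)
def mask(img,k):
    h=cv2.cvtColor(img,cv2.COLOR_RGB2HSV).astype(int);H,S,V=h[...,0],h[...,1],h[...,2]
    if k=="green": m=(abs(H-68)<22)&(S>100)&(V>30)
    if k=="blue": m=(abs(H-118)<12)&(S>150)&(V>40)
    if k=="orange": m=(abs(H-9)<8)&(S>150)&(V>60)
    return m.astype(np.uint8)
E
python3 - <<'E'
import numpy as np,cv2
from h import *
from cell import vision
out=[]
for n,x,y in [("scene",220,60),("scene",340,270),("top",285,200),("top",70,180)]:
    im=np.load(n+"0.npy")[y:y+110,x:x+140,::-1]
    out.append(cv2.resize(im,None,fx=2.85,fy=2.7,interpolation=cv2.INTER_CUBIC))
cv2.imwrite("pics/crop0.png",np.vstack([np.hstack(out[:2]),np.hstack(out[2:])]))
im=np.load("top0.npy")[140:320,0:120,::-1]
cv2.imwrite("pics/crop1.png",cv2.resize(np.clip(im.astype(int)*2,0,255).astype(np.uint8),None,fx=3.3,fy=3.3))
for n in("scene","top"):
    im=np.load(n+"0.npy")
    for k in("green","blue","orange"):
        N,l,st,ce=cv2.connectedComponentsWithStats(mask(im,k))
        for i in range(1,N):
            if st[i,4]>8: print(n,k,st[i],ce[i].round(1))
E
```

```text
scene green [261  92   5  30 137] [263.2 105.8]
scene green [266 130   2  12  13] [266.1 135.9]
scene blue [   22     0   198   141 12478] [125.9  55.6]
scene blue [386 323  37  33 343] [408.2 344.6]
scene orange [244  66   8  38 161] [247.5  82.7]
scene orange [248 104   5  17  22] [251.  113.3]
top green [351 243  21   9  82] [361.9 247.6]
top blue [  472    74    88   194 12693] [515.3 173.1]
top blue [ 96 212  18  32 148] [103.4 229.1]
top orange [388 248  30  11 123] [405.  253.4]
```

View pics/crop0.png

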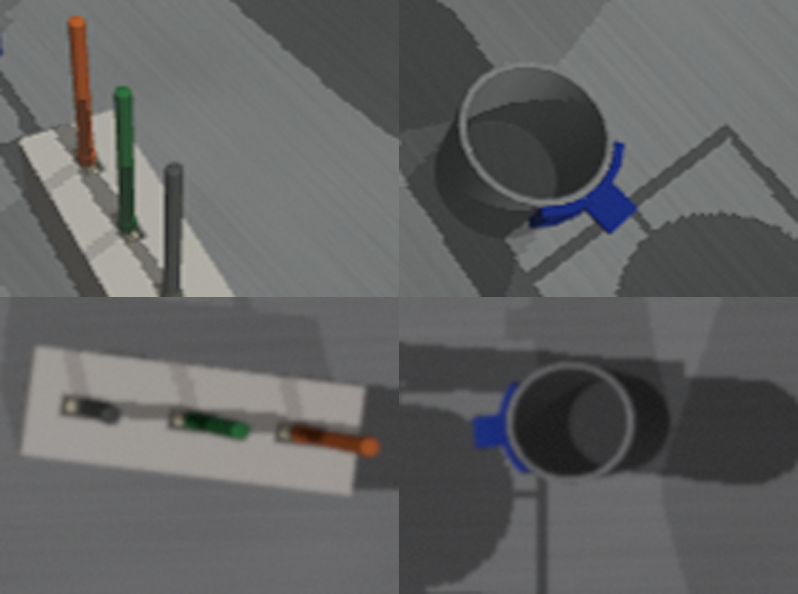

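View pics/crop1.png

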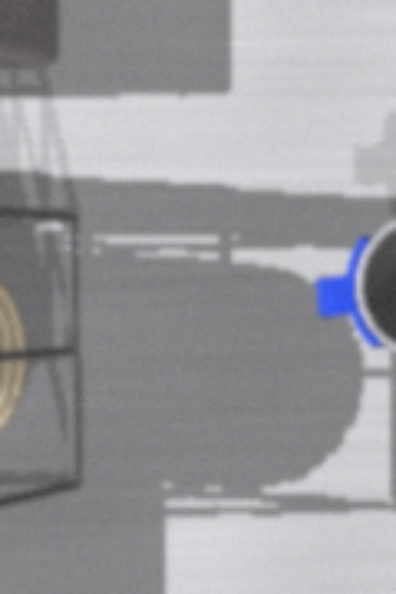

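```bash
python3 - <<'E'
import numpy as np,cv2
from h import *
from cell import vision
cs={n:vision.read_camera(n) for n in("scene","top")}
np.savez("cams.npz",**{f"{n}_{k}":cs[n][k] for n in cs for k in("mtx","T")})
t,s=cs["top"],cs["scene"]
# handle tops ~
for nm,ut,us in [("green",(369,247),(262.8,94)),("orange",(415,255),(247.3,68)),("grey",(324,242.3),(281,123))]:
    print(nm,tri(ray(t,ut),ray(s,us)),onz(t,ut,.205),onz(s,us,.205))
# blade feet/slot at block top
for nm,ut in [("green_slot",(353,246))]: print(nm,onz(t,ut,.065))
# block top corners in top view (z .065)
im=t["image"];h=cv2.cvtColor(im,cv2.COLOR_RGB2HSV)
m=((h[...,2]>100)&(h[...,1]<60)).astype(np.uint8);m=cv2.morphologyEx(m,cv2.MORPH_CLOSE,np.ones((7,7)))
N,l,st,ce=cv2.connectedComponentsWithStats(m)
for i in range(1,N):
    if st[i,4]>500:
        print(st[i]);
        if 280<st[i,0]<310:
            c=cv2.findContours((l==i).astype(np.uint8),0,1)[0][0]; b=cv2.boxPoints(cv2.minAreaRect(c))
            print(b); P=np.array([onz(t,u,.065) for u in b]);print(P.round(4),P.mean(0))
# tab
print("tab/clip centroid",onz(t,(103.4,229.1),.1),onz(s,(408.2,344.6),.1))
print("rim ctr top(130.5,227) scene(387,319)")
E
```

```text
green (array([ 0.49055851, -0.1887527 ,  0.20771236]), np.float64(0.0011126414070455647)) [ 0.49084413 -0.18973864  0.205     ] [ 0.48869149 -0.19071753  0.205     ]
orange (array([ 0.47565444, -0.26481471,  0.20413889]), np.float64(0.0005786943520408584)) [ 0.47594858 -0.2647013   0.205     ] [ 0.4759292  -0.26374495  0.205     ]
grey (array([ 0.50008968, -0.11633649,  0.20412352]), np.float64(0.0004406378715943374)) [ 0.50029913 -0.11636293  0.205     ] [ 0.50037368 -0.1155533   0.205     ]
green_slot [ 0.48575994 -0.19108665  0.065     ]
[    0     0   560   208 40454]
[  257   151   303   269 44331]
[   15   234   190   186 22100]
tab/clip centroid [0.53074757 0.28465327 0.1       ] [0.53582312 0.27859603 0.1       ]
rim ctr top(130.5,227) scene(387,319)
```

```bash
python3 - <<'E'
import numpy as np,cv2
from h import *
z=np.load("cams.npz");cs={n:dict(mtx=z[n+"_mtx"],T=z[n+"_T"]) for n in("scene","top")}
from scipy.optimize import least_squares
for n,c0 in (("top",(130.2,225.5)),("scene",(387.4,320))):
    c=cs[n];im=np.load(n+"0.npy");g=cv2.cvtColor(im,cv2.COLOR_RGB2GRAY).astype(float)
    C=onz(c,c0,.105);print(n,"manual",C)
    # radial search in world plane: brightest sample at r 34..46mm
    for it in range(3):
        pts=[]
        for a in np.arange(0,2*np.pi,.1):
            rs=np.arange(.034,.048,.0005)
            P=[uv(c,C+[r*np.cos(a),r*np.sin(a),0]) for r in rs]
            v=cv2.remap(g.astype(np.float32),np.float32(P)[:,:1].reshape(-1,1),np.float32(P)[:,1:].reshape(-1,1),1).ravel()
            k=v.argmax(); 
            if 0<k<len(rs)-1: pts.append(C[:2]+rs[k]*np.array([np.cos(a),np.sin(a)]))
        pts=np.array(pts)
        r=least_squares(lambda p:np.hypot(*(pts-p[:2]).T)-p[2],[*C[:2],.04],loss="soft_l1",f_scale=.001).x
        C=np.array([*r[:2],.105])
    print(n,"fit",C,r[2],len(pts))
    m=mask(im,"blue"); N,l,st,ce=cv2.connectedComponentsWithStats(m)
    i=[i for i in range(1,N) if 100<st[i,4]<1000][0]
    for h in(.095,.1,.105):
        P=np.array([onz(c,u,h)[:2] for u in np.argwhere(l==i)[:,::-1]])-C[:2]
        R=np.hypot(*P.T);far=P[R>.05]; print(h,"tab yaw",np.degrees(np.arctan2(*far.mean(0)[::-1])),"clip mean yaw",np.degrees(np.arctan2(*P.mean(0)[::-1])),R.max())
E
```

```text
top manual [0.53626124 0.23260812 0.105     ]
top fit [0.5344284  0.23411698 0.105     ] 0.04021649540033509 55
0.095 tab yaw 94.26378427389348 clip mean yaw 93.95360358372962 0.0664524531376543
0.1 tab yaw 94.46411146217831 clip mean yaw 94.12734721236512 0.06433852813039576
0.105 tab yaw 94.66588665039586 clip mean yaw 94.31548914682469 0.062224615138623526
scene manual [0.53876599 0.23347819 0.105     ]
scene fit [0.53567625 0.2317571  0.105     ] 0.040156410200026325 61
0.095 tab yaw 96.35138650010096 clip mean yaw 92.24542954514307 0.0633026740467766
0.1 tab yaw 93.4716997761639 clip mean yaw 89.91829218899653 0.06290825676118844
0.105 tab yaw 89.48366815215714 clip mean yaw 87.60025541869933 0.06300700828458489
```

```bash
cat >> h.py <<'E'
from scipy.spatial.transform import Rotation as Ro
def toolrot(yaw,tilt):  # x_t yaw deg; tilt: y_t dips by tilt, z_t leans toward -horizontal y_t
    a=np.radians(yaw);s,c=np.sin(np.radians(tilt)),np.cos(np.radians(tilt))
    x=np.array([np.cos(a),np.sin(a),0]);h=np.array([np.sin(a),-np.cos(a),0]);u=np.array([0,0,1.])
    R=np.c_[x,c*h-s*u,-s*h-c*u]; assert abs(np.linalg.det(R)-1)<1e-6; return R
def delta(s,p,R):
    R0=np.array(s["ee_rot"]);p0=np.array(s["eef_pos"])
    print("dist",np.linalg.norm(p-p0).round(4),"shift_cm",(R0.T@(np.asarray(p)-p0)*100).round(2),"rot",Ro.from_matrix(R0.T@R).as_rotvec().round(3))
def show(s): print("t",round(s["t"],2),"p",np.round(s["eef_pos"],4),"q",np.round(s["joint_positions"],2),"F",np.round(s["ft_force"],1),"w",round(s["grip_width"],4),"yaw",np.degrees(np.arctan2(s["ee_rot"][1][0],s["ee_rot"][0][0])).round(1),"z",np.round(np.array(s["ee_rot"])[:,2],3))
E
python3 - <<'E'
from h import *
from cell import arm
s=arm.get_state();show(s)
delta(s,[.36,-.44,.33],toolrot(5,0))
R=toolrot(80.6,28);G=np.array([.489,-.19,.17]);print(R)
delta(s,G+(.019-.10)*R[:,2],R); print(G+(.019-.10)*R[:,2])
E
```

```text
t 0.25 p [ 0.1994 -0.6185  0.231 ] q [-1.31  0.48  1.6  -0.    1.07 -0.05] F [ 0.6  0.  -1.1] w 0.0854 yaw -72.1 z [-0.     0.001 -1.   ]
dist 0.2597 shift_cm [-12.06 -20.76  -9.89] rot [-0.     0.    -1.346]
[[ 0.16332596  0.87109152 -0.46316757]
 [ 0.98657216 -0.14420827  0.07667689]
 [ 0.         -0.46947156 -0.88294759]]
dist 0.5343 shift_cm [-30.15 -44.09  -1.03] rot [ 0.156 -0.647 -2.596]
[ 0.52651657 -0.19621083  0.24151876]
```

Emit:
send_rows --pt "5 -3 -5 -6 0 0 -0.18" --pt "5 -6 -10 -9.9 0 0 -0.36" --pt "5 -9 -15 -9.9 0 0 -0.54" --pt "5 -12 -20.8 -9.9 0 0 -0.72" --pt "5 -12 -20.8 -9.9 0 0 -0.9" --pt "5 -12 -20.8 -9.9 0 0 -1.08" --pt "5 -12 -20.8 -9.9 0 0 -1.26" --pt "5 -12 -20.8 -9.9 0 0 -1.346"

```text
t: 1.25
eef_pos: [0.3606, -0.4403, 0.33]
ee_rot: [[0.996, 0.092, -0.0], [0.092, -0.996, 0.001], [-0.0, -0.001, -1.0]]
ft_force: [-0.5, 1.2, 0.0]
grip_width: 0.0499
```

```bash
python3 - <<'E'
from h import *
from cell import arm
s=arm.get_state();show(s)
R=toolrot(80.6,28);G=np.array([.489,-.19,.17])
delta(s,G+(.019-.10)*R[:,2],R); print(G+(.019-.10)*R[:,2])
E
```

```text
t 1.25 p [ 0.3606 -0.4403  0.33  ] q [-0.94  0.28  1.66  0.    1.21 -1.03] F [-0.5  1.2  0. ] w 0.0499 yaw 5.3 z [-0.     0.001 -1.   ]
dist 0.3081 shift_cm [ 18.76 -22.78   8.86] rot [ 0.415 -0.321 -1.287]
[ 0.52651657 -0.19621083  0.24151876]
```

Emit:
send_rows --pt "5 4 -5 0 0.05 -0.04 -0.17" --pt "5 8 -10 0 0.1 -0.08 -0.34" --pt "5 12 -15 0 0.16 -0.12 -0.5" --pt "5 16 -20 2 0.22 -0.17 -0.68" --pt "5 18.8 -22.8 3 0.27 -0.21 -0.85" --pt "5 18.8 -22.8 4 0.33 -0.25 -1.02" --pt "5 18.8 -22.8 6 0.38 -0.3 -1.18" --pt "5 18.8 -22.8 8.9 0.415 -0.321 -1.287"

```text
t: 2.25
eef_pos: [0.5276, -0.1958, 0.2404]
ee_rot: [[0.158, 0.872, -0.464], [0.987, -0.139, 0.075], [0.001, -0.47, -0.883]]
ft_force: [-0.3, 0.1, -0.3]
grip_width: 0.0503
```

```bash
python3 - <<'E'
from h import *
from cell import arm,vision
s=arm.get_state();show(s)
c=vision.read_camera("wrist");cv2.imwrite("pics/w1.png",c["image"][:,:,::-1])
T=np.eye(4);T[:3,:3]=s["ee_rot"];T[:3,3]=s["eef_pos"];c["T"]=T@c["mount"]
np.savez("w1.npz",**c)
for P in [(.489,-.19,.205),(.489,-.19,.065),(.4757,-.264,.205),(.5003,-.116,.205)]: print(P,uv(c,P))
t=vision.read_camera("top");cv2.imwrite("pics/t1.png",t["image"][:,:,::-1])
E
```

```text
t 2.25 p [ 0.5276 -0.1958  0.2404] q [-0.35  0.63  1.41 -0.09  1.58 -1.74] F [-0.3  0.1 -0.3] w 0.0503 yaw 80.9 z [-0.464  0.075 -0.883]
(0.489, -0.19, 0.205) [281.22610863 206.03062538]
(0.489, -0.19, 0.065) [281.55720305 235.1311713 ]
(0.4757, -0.264, 0.205) [154.76450686 203.63625544]
(0.5003, -0.116, 0.205) [407.03953847 205.1757699 ]
```

View pics/w1.png

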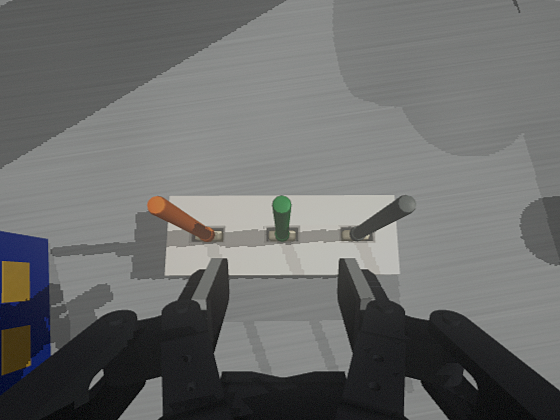

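The wrist view shows the green handle top at (282,205), which agrees with the prediction of (281,206). It lies between the fingers, and its neighbours at (157,206) and (405,205) are clear.

```bash
python3 - <<'E'
from h import *
from cell import arm
s=arm.get_state();show(s)
R=toolrot(80.9,28);G=np.array([.489,-.19,.17])
delta(s,G+(.019)*R[:,2],R)
E
```

```text
t 2.35 p [ 0.526 -0.195  0.238] q [-0.35  0.63  1.41 -0.09  1.58 -1.74] F [-0.5  0.5  0.1] w 0.0501 yaw 80.7 z [-0.468  0.078 -0.88 ]
dist 0.0966 shift_cm [-0.12 -0.05  9.66] rot [-0.006 -0.003 -0.002]
```

Emit:
send_rows --pt "5 -0.05 0 4 0 0 0" --pt "5 -0.1 0 8 0 0 0" --pt "5 -0.1 0 9.6 0 0 0" --pt "5 -0.1 0 9.6 0 0 0" --pt "2.5 -0.1 0 9.6 0 0 0" --pt "1 -0.1 0 9.6 0 0 0" --pt "0.6 -0.1 0 9.6 0 0 0" --pt "0.6 -0.1 0 9.6 0 0 0" --squeeze 50

```text
t: 3.35
eef_pos: [0.4816, -0.1888, 0.1545]
ee_rot: [[0.161, 0.87, -0.467], [0.987, -0.141, 0.077], [0.001, -0.473, -0.881]]
ft_force: [1.0, -2.2, 7.5]
grip_width: 0.0108
```

```bash
python3 - <<'E'
from h import *
from cell import arm,vision
s=arm.get_state();show(s)
for n in("wrist","scene"):
  c=vision.read_camera(n);cv2.imwrite(f"pics/{n}2.png",c["image"][:,:,::-1])
R=np.array(s["ee_rot"]);print("up 9cm in tool",R.T@[0,0,9])
E
```

```text
t 3.35 p [ 0.4816 -0.1888  0.1545] q [-0.36  0.66  1.6  -0.1   1.37 -1.73] F [ 1.  -2.2  7.5] w 0.0108 yaw 80.7 z [-0.467  0.077 -0.881]
up 9cm in tool [ 0.0102184  -4.25840158 -7.92880266]
```

View pics/wrist2.png

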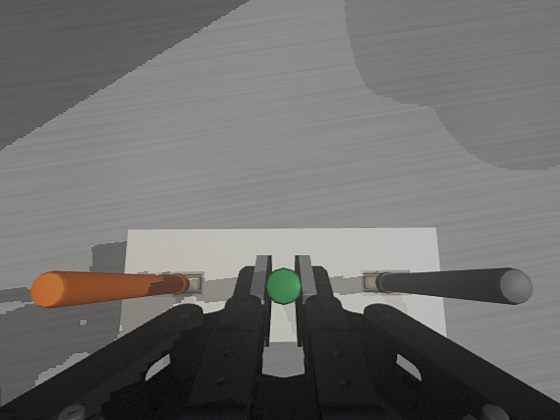

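Green is gripped between the pads (handle top at (284,287)). Lifting.

Emit:
send_rows --pt "0.5 0 -0.9 -1.8 0 0 0" --pt "0.5 0 -2.2 -4 0 0 0" --pt "0.5 0 -3.5 -6.6 0 0 0" --pt "0.5 0 -4.8 -9 0 0 0" --pt "0.5 0 -5.2 -9.7 0 0 0" --pt "0.5 0 -5.2 -9.7 0 0 0"

```text
t: 4.2
eef_pos: [0.4818, -0.189, 0.2645]
ee_rot: [[0.161, 0.87, -0.466], [0.987, -0.141, 0.077], [0.001, -0.473, -0.881]]
ft_force: [-0.3, 0.8, -1.2]
grip_width: 0.0103
```

```bash
python3 - <<'E'
from h import *
from cell import arm,vision
s=arm.get_state();show(s)
ims=[vision.read_camera(n)["image"][:,:,::-1] for n in("wrist","scene")]
cv2.imwrite("pics/p3.png",cv2.resize(np.hstack(ims),(800,300)))
cv2.imwrite("pics/s3.png",cv2.resize(ims[1][20:220,180:400],None,fx=2.7,fy=2.7))
E
```

```text
t 4.2 p [ 0.4818 -0.189   0.2645] q [-0.36  0.55  1.51 -0.09  1.57 -1.75] F [-0.3  0.8 -1.2] w 0.0103 yaw 80.7 z [-0.466  0.077 -0.881]
```

View pics/p3.png

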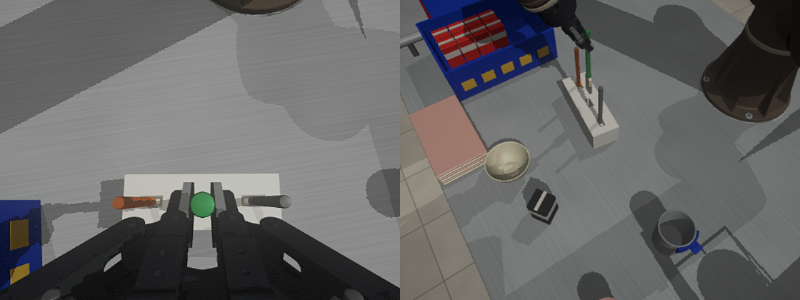

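View pics/s3.png

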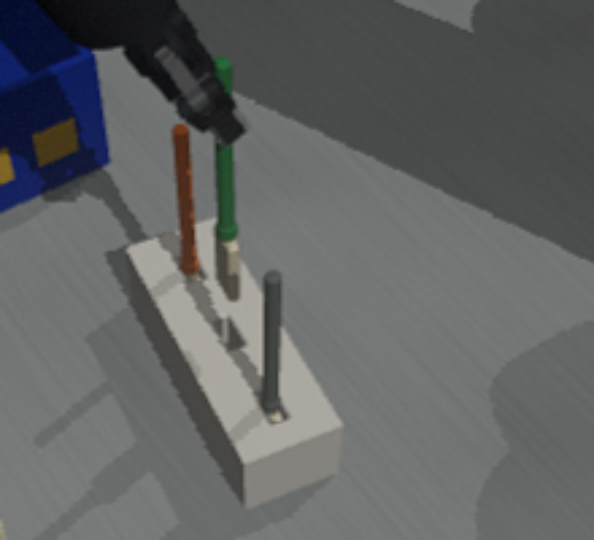

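```bash
python3 - <<'E'
from h import *
from cell import arm
s=arm.get_state();show(s)
delta(s,[.482,-.189,.385],np.array(s["ee_rot"]))
delta(s,[.50,.08,.385],toolrot(80.7,28))
E
```

```text
t 4.3 p [ 0.4814 -0.1888  0.2636] q [-0.36  0.55  1.51 -0.09  1.57 -1.75] F [ 1.2 -0.3 -1.6] w 0.0104 yaw 80.7 z [-0.468  0.077 -0.88 ]
dist 0.1214 shift_cm [ 1.000e-02 -5.700e+00 -1.071e+01] rot [0. 0. 0.]
dist 0.2955 shift_cm [26.85 -7.92 -9.47] rot [-0.005 -0.001  0.001]
```

Emit:
send_rows --pt "0.5 0 -2.5 -5 0 0 0" --pt "0.5 1 -5.2 -9.8 0 0 0" --pt "0.5 6 -6 -10.4 0 0 0" --pt "0.5 12 -6.8 -10.2 0 0 0" --pt "0.5 18 -7.4 -10 0 0 0" --pt "0.5 23.5 -7.8 -9.6 0 0 0" --pt "0.5 26.8 -7.9 -9.5 0 0 0" --pt "0.5 26.8 -7.9 -9.5 0 0 0"

```text
t: 5.3
eef_pos: [0.5, 0.0815, 0.384]
ee_rot: [[0.158, 0.869, -0.469], [0.987, -0.138, 0.076], [0.001, -0.476, -0.88]]
ft_force: [-0.3, -0.6, -1.4]
grip_width: 0.0102
```

```bash
python3 - <<'E'
from h import *
from cell import arm,vision
s=arm.get_state();show(s)
c=vision.read_camera("wrist");cv2.imwrite("pics/w4.png",c["image"][:,:,::-1])
T=np.eye(4);T[:3,:3]=s["ee_rot"];T[:3,3]=s["eef_pos"];c["T"]=T@c["mount"]
np.savez("w4.npz",**c)
print(uv(c,(.535,.233,.105)))
E
```

```text
t 5.3 p [0.5    0.0815 0.384 ] q [ 0.03  0.44  1.39  0.09  1.8  -1.38] F [-0.3 -0.6 -1.4] w 0.0102 yaw 80.9 z [-0.469  0.076 -0.88 ]
[403.74377951 285.32322781]
```

View pics/w4.png

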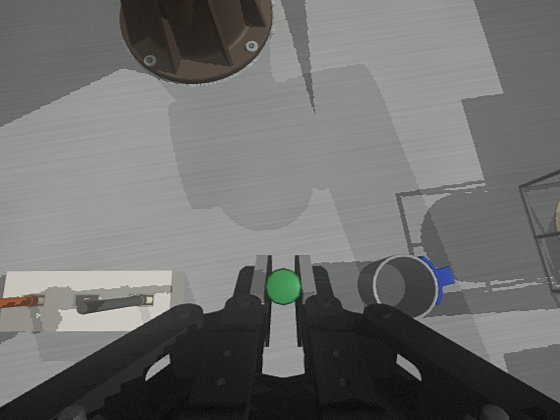

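```bash
python3 - <<'E'
from h import *
z=np.load("cams.npz");t=dict(mtx=z["top_mtx"],T=z["top_T"]);w=dict(np.load("w4.npz"))
for a,b in [((24,288),(520,187)),((24,246),(538,236)),((24,204.5),(554,291))]: print(tri(ray(t,a),ray(w,b)))
# cup check
print(onz(w,(404.5,286.5),.105))
E
```

```text
(array([0.41639036, 0.48313214, 0.01973426]), np.float64(0.006257124726510496))
(array([0.50101215, 0.46061391, 0.05470642]), np.float64(0.00021263661784943577))
(array([0.58306341, 0.46741842, 0.04254375]), np.float64(0.0029405369810544054))
[0.53657978 0.23361597 0.105     ]
```

The plate rack's near edge is at y≈0.465 and low, so it is clear. The cup at (404,286) confirms the centre at about (0.536, 0.233). Going to hover, tilted.

```bash
cat >> h.py <<'E'
C=np.array([.5355,.2332,0]);YAW=94.
D=np.array([np.cos(np.radians(YAW)),np.sin(np.radians(YAW)),0])
def final(fz,fd=-.024,tilt=28,L=.166):
    a=np.radians(tilt);F=C+D*fd+[0,0,fz]
    return F+L*(np.cos(a)*np.array([0,0,1])+np.sin(a)*D)+[0,0,-.019]
E
python3 - <<'E'
from h import *
from cell import arm
s=arm.get_state();show(s)
print(final(.16)); delta(s,final(.16),toolrot(YAW-90,0))
E
```

```text
t 5.35 p [0.5    0.0801 0.3841] q [ 0.03  0.44  1.39  0.09  1.8  -1.38] F [-0.3 -1.1 -0.2] w 0.0103 yaw 80.9 z [-0.469  0.076 -0.88 ]
[0.53173787 0.2870009  0.2875693 ]
dist 0.2305 shift_cm [20.92  4.46  8.58] rot [-0.419  0.331  1.312]
```

Emit:
send_rows --pt "0.5 3 0 0 -0.05 0.04 0.16" --pt "0.5 6 0 0 -0.1 0.08 0.32" --pt "0.5 9 0 0 -0.15 0.12 0.49" --pt "0.5 12 0 0 -0.21 0.16 0.65" --pt "0.5 15 0 0.2 -0.26 0.21 0.82" --pt "0.5 18 0.1 0.4 -0.31 0.25 0.98" --pt "0.5 20.9 0.1 0.5 -0.37 0.29 1.15" --pt "0.5 20.9 0.1 0.5 -0.419 0.331 1.312"

```text
t: 6.35
eef_pos: [0.532, 0.287, 0.3786]
ee_rot: [[0.998, 0.065, 0.001], [0.065, -0.998, -0.002], [0.001, 0.002, -1.0]]
ft_force: [0.1, -0.1, -0.7]
grip_width: 0.0106
```

Emit:
send_rows --pt "0.5 0 0 3 0 0 0" --pt "0.5 0 0 7 0 0 0" --pt "0.5 0 0 9 0 0 0" --pt "0.5 0 0 9 0 0 0"

```text
t: 6.85
eef_pos: [0.5316, 0.2852, 0.2868]
ee_rot: [[0.998, 0.064, -0.002], [0.064, -0.998, -0.004], [-0.003, 0.004, -1.0]]
ft_force: [0.5, 0.3, -0.7]
grip_width: 0.0105
```

```bash
python3 - <<'E'
from h import *
from cell import arm,vision
s=arm.get_state();show(s); delta(s,final(.16),toolrot(YAW-90,0))
for n in("scene","top"):
    c=vision.read_camera(n);np.save(n+"5.npy",c["image"]);
    print(n,"foot pred",uv(c,np.array(s["eef_pos"])+np.array([0,0,.019])-.166*(D*np.sin(np.radians(28))+np.array([0,0,np.cos(np.radians(28))]))))
a=np.load("scene5.npy")[210:370,300:500,::-1];b=np.load("top5.npy")[140:300,60:260,::-1]
cv2.imwrite("pics/p5.png",np.hstack([cv2.resize(i,(400,320),interpolation=2) for i in(a,b)]))
E
```

```text
t 6.85 p [0.5316 0.2852 0.2868] q [ 0.44  0.37  1.64 -0.    1.14  0.38] F [ 0.5  0.3 -0.7] w 0.0105 yaw 3.7 z [-0.002 -0.004 -1.   ]
dist 0.002 shift_cm [ 0.03 -0.17 -0.08] rot [ 0.004  0.003 -0.006]
scene foot pred [384.76635937 294.10124386]
top foot pred [134.0333401  224.67670823]
```

View pics/p5.png

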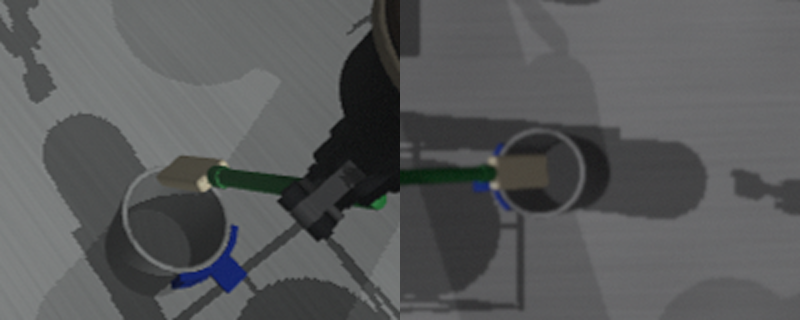

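The foot is seen at scene (385,295) and top (133.5,226), against predictions of (385,294) and (134,225). There is no slip, and the foot is over the cup mouth. Lowering.

Emit:
send_rows --pt "0.5 0 -0.1 3 0 0 0" --pt "0.5 0 -0.15 6 0 0 0" --pt "0.5 0 -0.15 9 0 0 0" --pt "0.5 0 -0.15 11 0 0 0" --pt "0.5 0 -0.15 13 0 0 0" --pt "0.5 0 -0.15 13.5 0 0 0" --pt "0.5 0 -0.15 13.5 0 0 0"

```text
t: 7.82
eef_pos: [0.5333, 0.2875, 0.1549]
ee_rot: [[0.998, 0.064, 0.002], [0.064, -0.998, -0.002], [0.002, 0.002, -1.0]]
ft_force: [0.3, -0.9, 0.5]
grip_width: 0.0105
```

```bash
python3 - <<'E'
from h import *
from cell import arm,vision
s=arm.get_state();show(s); delta(s,final(.0074),toolrot(YAW-90,0))
for n in("scene","top"):
    c=vision.read_camera(n);np.save(n+"6.npy",c["image"]);
a=np.load("scene6.npy")[210:370,300:500,::-1];b=np.load("top6.npy")[140:300,60:260,::-1]
cv2.imwrite("pics/p6.png",np.hstack([cv2.resize(i,(400,320),interpolation=2) for i in(a,b)]))
E
```

```text
t 7.83 p [0.5333 0.2875 0.1549] q [ 0.45  0.5   1.78 -0.    0.86  0.38] F [ 0.3 -0.9  0.5] w 0.0105 yaw 3.7 z [ 0.002 -0.002 -1.   ]
dist 0.02 shift_cm [-0.16  0.03  1.99] rot [ 0.002 -0.002 -0.006]
```

View pics/p6.png

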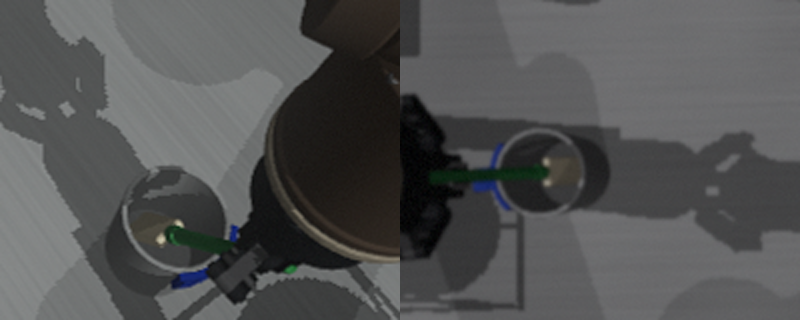

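The blade is inside the cup, the cup has not moved and there is no contact force. Lowering slowly now.

Emit:
send_rows --pt "0.5 -0.05 0 0.8 0 0 0" --pt "0.5 -0.1 0 1.5 0 0 0" --pt "0.5 -0.1 0 1.7 0 0 0" --pt "0.5 -0.1 0 1.7 0 0 0"

```text
t: 8.43
eef_pos: [0.5323, 0.2875, 0.1379]
ee_rot: [[0.998, 0.064, 0.002], [0.064, -0.998, -0.002], [0.002, 0.002, -1.0]]
ft_force: [0.4, 0.5, -1.3]
grip_width: 0.0106
```

Emit:
send_rows --pt "0.5 0 0 0.2 0 0 0" --pt "0.5 0 0 0.2 0 0 0"

```text
t: 8.68
eef_pos: [0.5326, 0.2875, 0.1362]
ee_rot: [[0.998, 0.064, 0.003], [0.064, -0.998, -0.001], [0.003, 0.002, -1.0]]
ft_force: [0.0, -0.5, 2.4]
grip_width: 0.0106
```

Emit:
send_rows --pt "0.5 0 0 0.15 0 0 0" --pt "0.5 0 0 0.15 0 0 0"

```text
t: 8.93
eef_pos: [0.5331, 0.288, 0.1357]
ee_rot: [[0.998, 0.064, 0.004], [0.064, -0.998, -0.001], [0.004, 0.001, -1.0]]
ft_force: [-2.8, 0.2, 13.8]
grip_width: 0.0106
```

```bash
python3 - <<'E'
from h import *
from cell import arm
s=arm.get_state();show(s); delta(s,final(.0074),toolrot(YAW-90,0))
E
```

```text
t 8.93 p [0.5331 0.288  0.1357] q [ 0.45  0.53  1.79 -0.    0.82  0.38] F [-2.8  0.2 13.8] w 0.0106 yaw 3.7 z [ 0.004 -0.001 -1.   ]
dist 0.0018 shift_cm [-0.14  0.09  0.07] rot [ 0.001 -0.004 -0.006]
```

The wrist force rose to 13.8 N upward, within 1 mm of the predicted floor height, so the foot is down. Releasing gently.

Emit:
send_rows --pt "0.5 0 0 -0.1 0 0 0" --pt "1.1 0 0 -0.1 0 0 0" --pt "1.5 0 0 -0.1 0 0 0" --pt "2.2 0 0 -0.1 0 0 0" --pt "3 0 0 -0.1 0 0 0" --pt "3.5 0 0 -0.1 0 0 0" --pt "3.5 0 0 -0.1 0 0 0" --squeeze 20

```text
t: 9.8
eef_pos: [0.5331, 0.288, 0.1367]
ee_rot: [[0.998, 0.064, 0.004], [0.064, -0.998, -0.001], [0.004, 0.001, -1.0]]
ft_force: [-0.5, 0.4, 0.8]
grip_width: 0.035
```

```bash
python3 - <<'E'
from h import *
from cell import arm,vision
s=arm.get_state();show(s)
for n in("scene","top","wrist"):
    c=vision.read_camera(n);np.save(n+"7.npy",c["image"]);
a=np.load("scene7.npy")[210:370,300:500,::-1];b=np.load("top7.npy")[140:300,60:260,::-1];w=np.load("wrist7.npy")[:,:,::-1]
cv2.imwrite("pics/p7.png",np.hstack([cv2.resize(i,(265,z),interpolation=2) for i,z in((a,212),(b,212),(w,212))]))
E
```

```text
t 9.8 p [0.5331 0.288  0.1367] q [ 0.45  0.52  1.79 -0.    0.82  0.38] F [-0.5  0.4  0.8] w 0.035 yaw 3.7 z [ 0.004 -0.001 -1.   ]
```

View pics/p7.png

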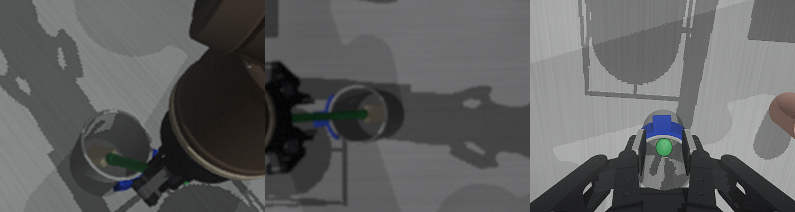

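The handle leans over the blue side and stands free, centred between the open fingers. Retreating straight up.

Emit:
send_rows --pt "3.5 0 0 -1 0 0 0" --pt "3.5 0 0 -3 0 0 0" --pt "3.5 0 0 -6 0 0 0" --pt "3.5 0 0 -10 0 0 0" --pt "3.5 0 0 -15 0 0 0" --pt "3.5 0 0 -18 0 0 0" --pt "3.5 0 6 -18 0 0 0" --pt "3.5 0 12 -18 0 0 0"

```text
t: 10.95
eef_pos: [0.54, 0.1675, 0.318]
ee_rot: [[0.998, 0.066, 0.006], [0.066, -0.998, -0.0], [0.006, 0.001, -1.0]]
ft_force: [0.5, 0.2, 0.8]
grip_width: 0.0351
```

Emit:
send_rows --pt "3.5 0 6 0 0 0 0" --pt "3.5 0 12 0 0 0 0" --pt "3.5 0 12 0 0 0 0"

```text
t: 11.32
eef_pos: [0.548, 0.044, 0.3189]
ee_rot: [[0.998, 0.061, 0.007], [0.061, -0.998, -0.001], [0.006, 0.001, -1.0]]
ft_force: [-0.9, 1.5, 1.0]
grip_width: 0.0352
```

```bash
python3 - <<'E'
from h import *
from cell import arm,vision
s=arm.get_state();show(s)
cs={}
for n in("scene","top"):
    c=vision.read_camera(n);np.save(n+"8.npy",c["image"]);cs[n]=c
    N,l,st,ce=cv2.connectedComponentsWithStats(mask(c["image"],"green"))
    for i in range(1,N):
        if st[i,4]>20: print(n,st[i],ce[i].round(1))
    N,l,st,ce=cv2.connectedComponentsWithStats(mask(c["image"],"blue"))
    for i in range(1,N):
        if 20<st[i,4]<1000: print(n,"blue",st[i],ce[i].round(1))
a=np.load("scene8.npy")[210:370,300:500,::-1];b=np.load("top8.npy")[140:300,60:260,::-1]
d=np.load("scene8.npy")[60:220,200:400,::-1]
cv2.imwrite("pics/p8.png",np.vstack([np.hstack([cv2.resize(i,(400,300),interpolation=2) for i in q]) for q in((a,b),(d,np.load("top8.npy")[:,:,::-1]))]))
E
```

```text
t 11.32 p [0.548  0.044  0.3189] q [ 0.03  0.25  1.72 -0.    1.16 -0.04] F [-0.9  1.5  1. ] w 0.0352 yaw 3.5 z [ 0.007 -0.001 -1.   ]
scene [380 326  64  23 470] [412. 337.]
scene blue [414 323   5  11  31] [416.  328.2]
scene blue [386 341  37  15 271] [406.4 347.7]
```

View pics/p8.png

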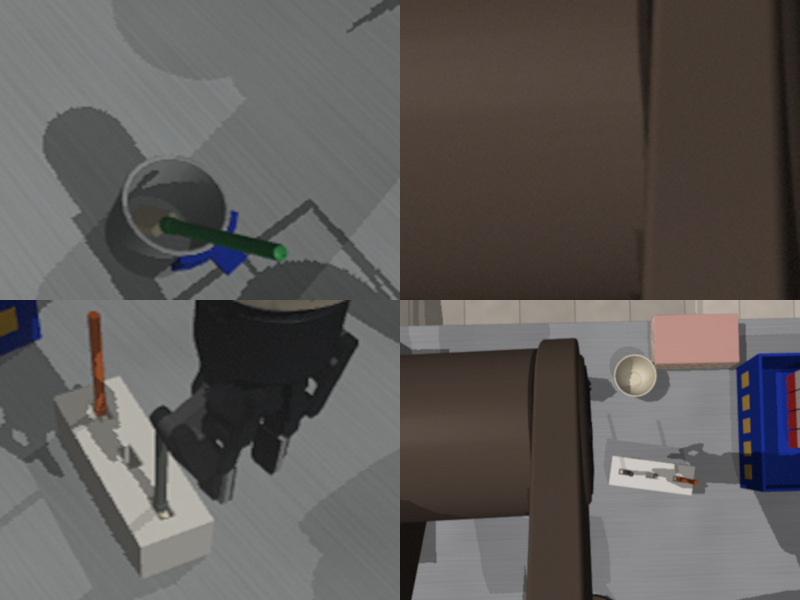

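The spatula leans out over the blue clip, with its tip at scene (440,345). The clip's outline is unchanged from the start (386–423, 323–356), and the other two spatulas are still in their slots. I'll run one numeric check of the lean direction, then hand in.

```bash
python3 - <<'E'
from h import *
z=np.load("cams.npz");c=dict(mtx=z["scene_mtx"],T=z["scene_T"])
for fd,ti in((-.024,28),(-.026,30),(-.024,30)):
    a=np.radians(ti);F=C+D*fd+[0,0,.0075];tip=F+.2*(np.cos(a)*np.array([0,0,1])+np.sin(a)*D);print(fd,ti,uv(c,tip),tip)
t=onz(c,(440,345.5),.181);print(t,np.degrees(np.arctan2(*(t-C)[:2][::-1])))
print("clip at 94 +-40 in z .1")
E
```

```text
-0.024 28 [440.96985289 343.15580196] [0.53062442 0.30292405 0.18408952]
-0.026 30 [442.51734154 346.27301224] [0.53033802 0.30701974 0.18070508]
-0.024 30 [443.69137668 347.50272639] [0.53019851 0.30901487 0.18070508]
[0.53251023 0.30443761 0.181     ] 92.40323724337097
clip at 94 +-40 in z .1
```

```bash
python3 -c "
from cell import job;print(job.finish_job())"
```

```text
the job is handed in; nothing more can be done
None
```

The green spatula now stands blade down in the steel cup, leaning on the blue side of the rim, and I have handed the job in.

- **Lift and lowering:** I gripped the handle with the tool tilted 28° and lifted it straight out of its slot. I then lowered it already slanted until the foot touched the cup floor. Before release the upward force was about 14 N, within 1 mm of the height I expected. I then opened the fingers and backed the arm away, about 11.4 s in all.
- **Lean:** In the last scene image the handle slants at roughly 29°, toward about 92°. The middle of the blue clip is at about 94°, and it spans 40° either side.
- **Cup and other spatulas:** The clip's outline in the scene image is the same as at the start. The orange and grey spatulas are still in their slots.
- **Not confirmed:** The arm blocked the top camera in the final check, so the last lean and cup measurements come from the scene camera only. The 28–30° slant is inferred from the tip's image position, not measured directly.

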